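# Confirm the bearing pick and close the order

### The job

The ball bearing is the part wanted from the picking bins: gently push the tally key in front of the bearing's bin all the way down, so that it stays down. Then gently press the larger order-complete button, on its own box beside the bins, all the way down, let it come up again and draw back. Do not press the other bins' keys, and do not pick up or shift the parts in the bins or the grease tin.

Things in the scene. Friction and masses are not known exactly. Their poses are not given: they have to be found in the camera images.
- key_bearing_top (a point): Centre of the top of the tally key of the bin that holds the ball bearing; z up; moves with the key. White round push key, 28 mm across, in a black collar 42 mm across on the bin's front ledge. Above the work surface: key top 56 mm when up, collar top 46 mm.
- key_bearing (a joint): How far the tally key of the bin with the ball bearing is pushed down, m: 0 up (its start), 0.008 fully down. It slides straight down, resists with about 3 N and stays where it is left (no spring).
- bin_bearing: Fixed grey bin holding the ball bearing, 180 (x) x 105 (y) mm; three such bins, 120 mm apart in any order, on a steel rail. Origin: centre of its underside, 12 mm above the work surface. Steel ledge on the robot's side, x -90 to -30 mm, 24 mm high, the key's axis at x -60, y 0; behind it the bin, x -30 to 90 mm: front wall 36, other walls 55 mm high.
- key_spring_top (a point): Centre of the top of the tally key of the bin that holds the coil spring; z up; moves with the key. White round push key, 28 mm across, in a black collar 42 mm across on the bin's front ledge. Above the work surface: key top 56 mm when up, collar top 46 mm.
- key_spring (a joint): How far the tally key of the bin with the coil spring is pushed down, m: 0 up (its start), 0.008 fully down. It slides straight down, resists with about 3 N and stays where it is left (no spring).
- bin_spring: Fixed grey bin holding the coil spring, 180 (x) x 105 (y) mm; three such bins, 120 mm apart in any order, on a steel rail. Origin: centre of its underside, 12 mm above the work surface. Steel ledge on the robot's side, x -90 to -30 mm, 24 mm high, the key's axis at x -60, y 0; behind it the bin, x -30 to 90 mm: front wall 36, other walls 55 mm high.
- key_filter_top (a point): Centre of the top of the tally key of the bin that holds the oil filter; z up; moves with the key. White round push key, 28 mm across, in a black collar 42 mm across on the bin's front ledge. Above the work surface: key top 56 mm when up, collar top 46 mm.
- key_filter (a joint): How far the tally key of the bin with the oil filter is pushed down, m: 0 up (its start), 0.008 fully down. It slides straight down, resists with about 3 N and stays where it is left (no spring).
- bin_filter: Fixed grey bin holding the oil filter, 180 (x) x 105 (y) mm; three such bins, 120 mm apart in any order, on a steel rail. Origin: centre of its underside, 12 mm above the work surface. Steel ledge on the robot's side, x -90 to -30 mm, 24 mm high, the key's axis at x -60, y 0; behind it the bin, x -30 to 90 mm: front wall 36, other walls 55 mm high.
- bearing: Loose steel ball bearing lying flat in its bin: a ring 62 mm across, 16 mm high, bore 30 mm. Origin: centre of the underside. Leave alone.
- spring: Loose steel coil spring standing in its bin, 44 mm across, 60 mm high. Origin: centre of the underside. Leave alone.
- filter: Loose white oil filter canister standing in its bin, 68 mm across, 68 mm high (84 mm above the work surface). Origin: centre of the underside. Leave alone.
- done_top (a point): Centre of the top of the order-complete button, the larger white round push button: 44 mm across, in a black collar 60 mm across, on its own grey box to the left or right of the bins. z up; moves with the button. 69 mm above the work surface when up.
- done (a joint): How far the order-complete button is pressed straight down, m: 0 up, 0.008 fully down. Spring-loaded: starts to move at about 1.2 N, fully down at 4 N, comes back up when let go.
- done_box: Fixed grey box under the order-complete button, 80 x 80 x 45 mm. Origin: centre of its underside, on the work surface. The button is at its centre.
- tin: Loose upright grease tin on the work surface, on the other side of the bins from the order-complete box; 66 mm across, 110 mm high. Origin: centre of the underside. Leave alone.
There are look-alikes about, which are no part of the job. What is shaped like the done_box but green or purple is not meant.

How it is judged:
On the way, in this order (a step that is already met when the one before it is completed fails the run):
1. the tally key of the bearing's bin is fully down (value of joint key_bearing above 0.006 m), for 0.1 s.
2. the order-complete button is pressed fully down (value of joint done above 0.006 m), for 0.05 s.
At the end, for the whole second after the job is handed in: The bearing bin's tally key is down (over 6 of its 8 mm), the order-complete button has been pressed over 6 mm after that and is up again (under 2 mm), the other two keys are up (under 2 mm), and the bearing, spring, filter and tin are at rest within 10 mm of where they started, the tin upright (value of joint key_bearing above 0.006 m and value of joint each of done, key_spring, key_filter below 0.002 m and distance of each of bearing, spring, filter, tin from where it was at the start of the episode below 0.01 m and linear speed of each of bearing, spring, filter, tin below 0.02 m/s and angle between tin's own z axis and vertical below 0.1 rad); the robot touches nothing.
It fails at once if the tally key of another bin was pressed (over 2 mm) (value of joint any of key_spring, key_filter above 0.002 m).
It fails at once if the order-complete button was pressed (over 3 mm) before the bearing's key was down (value of joint done above 0.003 m and value of joint key_bearing below 0.006 m).
It fails at once if a part in the bins or the tin was lifted or shifted over 10 mm (distance of any of bearing, spring, filter, tin from where it was at the start of the episode above 0.01 m).
It fails at once if a bin, key, button or its box was pushed harder than 30 N (contact force between any of the fingers, the arm and bin_bearing above 30 N or contact force between any of the fingers, the arm and bin_spring above 30 N or contact force between any of the fingers, the arm and bin_filter above 30 N or contact force between any of the fingers, the arm and done_box above 30 N).
It also fails if it takes over 43 s, if anything falls off the work surface, if the arm or the gripper's body presses on something with over 40 N, if the wrist force passes 120 N, or if a joint passes its speed limit or range.

### The arm

A 6-joint arm with a two-finger parallel gripper is mounted at the origin on the work surface. World frame = base frame: x ahead of the robot, y to its left, z up, the work surface at z = 0. Lengths are in m, angles in rad, forces in N, time in s.
With the tool pointing down it reaches from about 0.3 to 0.775 m from the base axis. Payload 14.6 kg.
Tool frame: the origin (TCP) lies at the very end of the fingers, on their centre line; the grasp point (between the pads) lies 19 mm behind it; z points along the fingers, y is the line along which they close (so a half turn about z gives the same grasp; the last joint's range is limited). The gripper opens to 94 mm and grips with 3 to 60 N. Pads are 16 mm wide; open, the fingers measure 119 mm over their backs; the gripper's body (75 mm by 177 mm) begins 78 mm behind the grasp point.
Start: joints at [1.139, 0.3, 1.521, -0, 1.321, -0.067], TCP at [0.196, 0.514, 0.175] pointing down, gripper open.
Joint ranges: [-3.03, 3.03], [-0.79, 2.21], [0.23, 2.52], [-1.04, 4.18], [0, 3.07], [-2.55, 2.55]. Speed limits (rad/s): [2.22, 2.22, 2.57, 3.14, 3.14, 3.14].

### API

Orientations are given as [roll, pitch, yaw] about the fixed x, y, z axes, in that order (R = Rz(yaw) Ry(pitch) Rx(roll)).
In Python, from station import ctrl gives the robot as it stands.
- The arm moves only by the shell command python3 -m pendant 'ROWS' [OPENING] [FORCE]. ROWS is JSON, a list of rows, each a list of 2 entries, a list of its own where there are three numbers: the shift along the world's x, y, z in cm, then the turn about the world's z in rad. A call has 1 to 20 rows; each row shifts and turns the commanded pose from where the row before left it; what a row does not reach is not made up. A row lasts 1/12 s, in which the tool goes at most 41.7 mm and 7.16 degrees, less where a joint would pass 70% of its speed; a pose out of reach is approached as far as the arm can. A call is refused whole if a number of a shift passes 4.17 or a number of a turn 0.125, either way. A call with a gripper value outside its range is refused whole. OPENING is the opening, from 0 (shut) to 1 (fully open), set as the call begins (- or left out, the last holds). The fingers move at their own pace and stop on an object; FORCE is the grip in N (left out, the last holds). Time passes only in rows, so rows that do not move let the fingers close. It gives the time, the measured TCP pose, the force, the opening and the grip force at its end, in the units of the state.
- ctrl.get_obs(): the state, without advancing time (a new reading comes with each control period).
- ctrl.camera(name): name is "scene" or "side" or "wrist"; returns a dict with "color" (420x560x3 uint8, red, green, blue), "intrinsics" (3x3 intrinsics, pixels), "k1" (the pictures are not rectified: a ray, as slopes to the right and down, at radius r is drawn at 1 + k1 r^2 times it, then the intrinsics apply), "camera_from_world" (4x4, takes a point from world to camera coordinates). Camera axes: x right, y down, z forward; pixel columns grow to the right and rows downward; lengths in m; the calibration is good to about 2 mm. A picture is of the moment at which its call begins. There is no depth.
- ctrl.hand_in(): hands the job in; it is judged then, once.
The state is a dict: "time_s": time; "qpos": joint angles; "joint_vel": joint speeds; "tau": joint torques, N m; "ee_pos": TCP position; "eef_rot": TCP orientation; "force": force on the tool from outside, world axes, zero at the start; "moment": the same for the moment, N m; "grip_width": finger opening in m; "grip_force": force on a finger pad.
Only numpy, scipy, OpenCV 4.12 (cv2) and the standard library are available. Lean on these libraries where they do the work, as an engineer would, in place of code of your own. Each camera call takes 0.05 s, during which the arm holds its last target. There are 200 camera calls.

## Working session

There is one attempt and no reset: what is moved stays moved. The work goes in short steps, Python scripts to look and compute and a shell command to move; the robot and the scene stay as the last step left them, time stands still between calls to the robot, and variables do not carry over. Pictures are saved under pics/ and viewed, at most 10 in all, crops included, and the job is handed in when it is done.

```bash
mkdir -p pics
cat > h.py <<'E'
import numpy as np, cv2, pickle
from station import ctrl
def snap(n,f):
    c=ctrl.camera(n); cv2.imwrite(f'pics/{f}.png',c['color'][:,:,::-1]); pickle.dump(c,open(f'pics/{f}.pkl','wb')); return c
def ray(c,u,v):
    K=c['intrinsics'];T=c['camera_from_world']
    d=np.array([(u-K[0,2])/K[0,0],(v-K[1,2])/K[1,1]]);s=d.copy()
    for _ in range(20): s=d/(1+c['k1']*(s@s))
    R=T[:3,:3]; return -R.T@T[:3,3], R.T@np.array([s[0],s[1],1])
def plane(c,u,v,z):
    o,d=ray(c,u,v); return o+d*(z-o[2])/d[2]
E
python3 - <<'E'
from h import *
a=snap('scene','s0');b=snap('side','d0');print(ctrl.get_obs())
E
```

```text
{'time_s': 0.1, 'qpos': array([ 1.13939330e+00,  3.00403796e-01,  1.52147856e+00, -2.13444877e-05,
        1.32069979e+00, -6.66110367e-02]), 'joint_vel': array([ 0.00226843, -0.00376309, -0.00196556,  0.00119974, -0.00057483,
        0.00012587]), 'tau': array([ 2.20018235e-03, -5.32640290e+01, -3.53287268e+01,  7.10348622e-02,
        2.34081689e-02, -7.52117899e-05]), 'ee_pos': array([0.19612507, 0.51357664, 0.17476663]), 'eef_rot': array([-3.14060398e+00, -4.52328683e-05,  2.77680593e+00]), 'force': array([ 0.57943908,  0.52377614, -0.68077971]), 'moment': array([ 0.07190396, -0.00328061,  0.00462645]), 'grip_force': 0.0, 'grip_width': 0.09402090039819158}
```

View pics/s0.png

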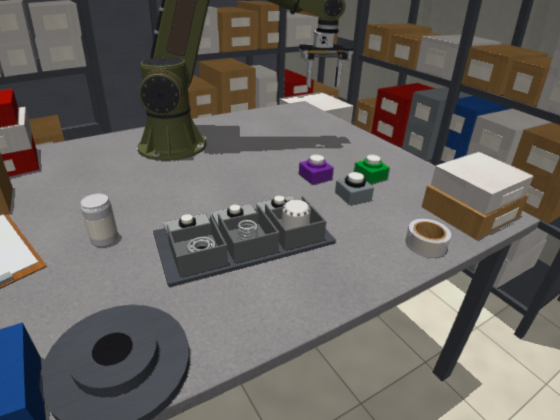

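View pics/d0.png

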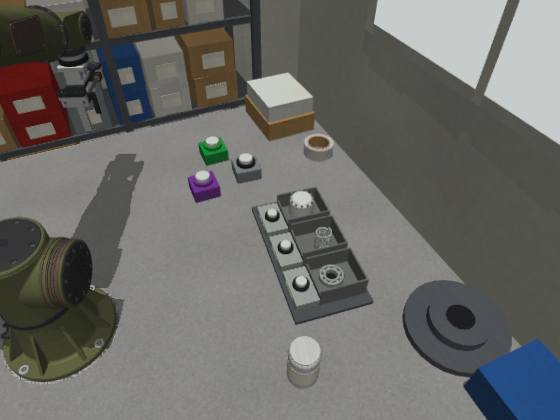

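The scene view shows the bearing in the left bin at (202,243), with its key at (187,220). The spring's key is at (235,211), the filter's at (279,202) and the grey done button at (355,180). In the side view the bearing is at (332,273) with its key at (301,283), the other two keys are at (286,246) and (272,215), and the done button is at (246,160).

Run:
```python
from h import *
S=pickle.load(open('pics/s0.pkl','rb'));D=pickle.load(open('pics/d0.pkl','rb'))
def blob(c,u,v,r=13):
    g=c['color'].astype(int); w=g[v-r:v+r+1,u-r:u+r+1]
    m=((w.min(2)>165)).astype(np.uint8)
    n,l,s,ce=cv2.connectedComponentsWithStats(m)
    k=min(range(1,n),key=lambda i:np.hypot(*(ce[i]-r))-s[i,4]*.1)
    return ce[k]+[u-r,v-r],s[k]
for nm,a,b,z in [('bear',(187,220),(301,283),.056),('spr',(235,211),(286,246),.056),('fil',(279,202),(272,215),.056),('done',(355,180),(246,160),.069)]:
    pa,sa=blob(S,*a);pb,sb=blob(D,*b)
    (o1,d1),(o2,d2)=ray(S,*pa),ray(D,*pb)
    t=np.linalg.lstsq(np.c_[d1,-d2],o2-o1,rcond=None)[0]
    p,q=o1+d1*t[0],o2+d2*t[1]
    print(nm,pa.round(1),sa[2:],pb.round(1),sb[2:],plane(S,*pa,z).round(4),plane(D,*pb,z).round(4),((p+q)/2).round(4),np.linalg.norm(p-q).round(4))
```

```text
bear [186.4 217. ] [12  7 62] [300.9 280. ] [11  9 76] [ 0.5506 -0.1308  0.056 ] [ 0.5499 -0.1313  0.056 ] [ 0.5501 -0.1308  0.0556] 0.0004
spr [234.5 207.2] [10  7 51] [285.3 243.3] [10  8 62] [ 0.5648 -0.0117  0.056 ] [ 0.5641 -0.012   0.056 ] [ 0.5642 -0.0116  0.0556] 0.0002
fil [278.8 197.8] [11  6 46] [271.8 211.6] [ 9  7 49] [0.5778 0.1078 0.056 ] [0.5784 0.1074 0.056 ] [0.5783 0.1074 0.0563] 0.0003
done [355.3 175.5] [14  8 86] [245.2 156.8] [13  9 84] [0.5926 0.3503 0.069 ] [0.5935 0.351  0.069 ] [0.5932 0.3499 0.0696] 0.0005
```

```bash
python3 -m pendant '[[[0.9,-1.6,0],0],[[1.9,-3.4,0],0],[[1.9,-3.4,0],0],[[1.9,-3.4,0],0],[[1.9,-3.4,0],0],[[1.9,-3.4,0],0],[[1.9,-3.4,0],0],[[1.9,-3.4,0],0],[[1.9,-3.4,0],0],[[1.9,-3.4,0],0],[[1.9,-3.4,0],0],[[1.9,-3.4,0],0],[[1.9,-3.4,0],0],[[1.9,-3.4,0],0],[[1.9,-3.4,0],0],[[1.9,-3.4,0],0],[[1.9,-3.4,0],0],[[1.9,-3.4,0],0],[[1,-1.8,0],0],[[0,0,0],0]]' 0 5
```

```text
time_s: 1.77
ee_pos: [0.539, -0.1015, 0.1743]
eef_rot: [-3.141, -0.001, 2.773]
force: [-1.1, 0.5, -0.5]
grip_width: 0.0004
grip_force: 0.0
```

```bash
python3 -m pendant '[[[0.5,-1.5,0],0],[[0.6,-1.45,0],0],[[0,0,-2],0],[[0,0,-3],0],[[0,0,-3],0],[[0,0,-1.8],0],[[0,0,-0.6],0],[[0,0,0],0],[[0,0,0],0],[[0,0,0],0]]'
python3 - <<'E'
from h import *
snap('wrist','w1')
s=snap('scene','s1');cv2.imwrite('pics/s1c.png',cv2.resize(s['color'][150:290,110:350,::-1],None,fx=3,fy=3))
print(ctrl.get_obs()['ee_pos'],ctrl.get_obs()['force'])
E
```

```text
time_s: 2.6
ee_pos: [0.55, -0.1278, 0.0729]
eef_rot: [3.141, 0.002, 2.777]
force: [-0.3, 0.4, -0.9]
grip_width: 0.0003
grip_force: 0.0
[ 0.5498559  -0.12784747  0.07262053] [ 0.35336523 -0.11261408  0.44884365]
```

View pics/s1c.png

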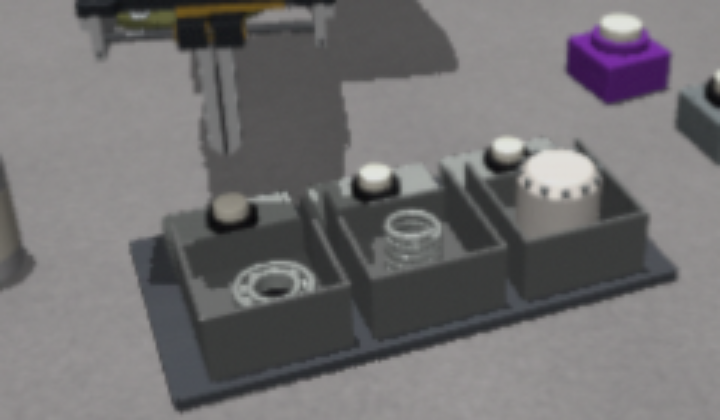

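The crop shows the closed fingertip at about crop (225,152), or px (185,201), above the bearing key at px (187,219). That gap looks larger than I expected, so I'll project the reported TCP into both views.

Run:
```python
from h import *
s=pickle.load(open('pics/s1.pkl','rb'));d=snap('side','d1')
e=ctrl.get_obs()['ee_pos'];print(e)
for c in (s,d):
    for P in (e,[.55,-.131,.056]):
        T=c['camera_from_world'];r=cv2.Rodrigues(T[:3,:3])[0]
        print(cv2.projectPoints(np.array([P],float),r,T[:3,3],c['intrinsics'],np.array([c['k1'],0,0,0.]))[0].ravel())
cv2.imwrite('pics/d1c.png',cv2.resize(d['color'][200:330,230:400,::-1],None,fx=4,fy=4))
```

```text
[ 0.54971848 -0.12782835  0.07237265]
[186.74097685 210.75938135]
[186.18041987 216.94797634]
[300.5310848  274.84265501]
[300.90980071 279.9140914 ]
```

View pics/d1c.png

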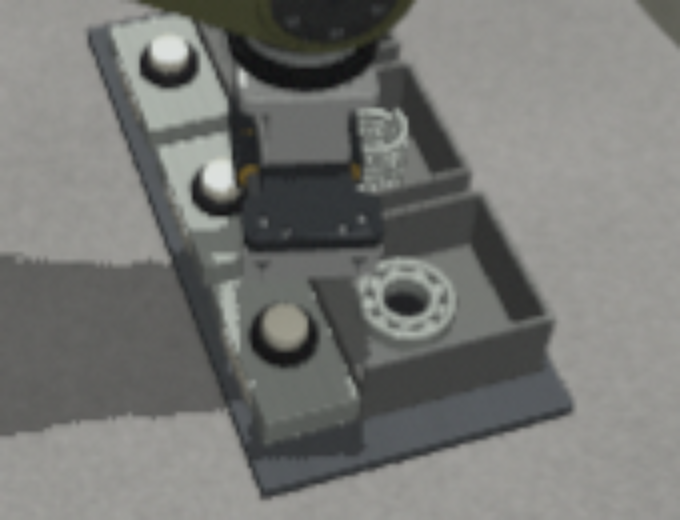

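View pics/w1.png

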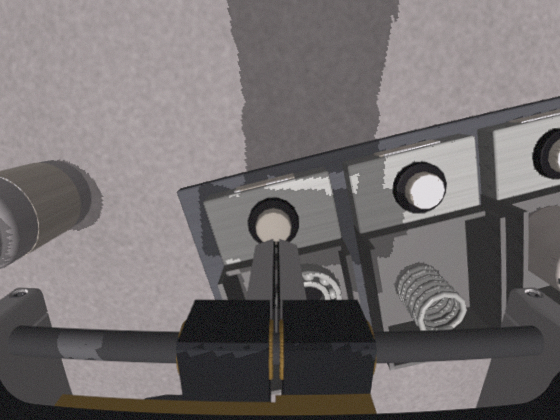

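The scene puts the tip about 10 px above its predicted row. I'll check with the wrist camera before pressing.

Run:
```python
from h import *
s=pickle.load(open('pics/s1.pkl','rb'));w=pickle.load(open('pics/w1.pkl','rb'))
T=w['camera_from_world'];r=cv2.Rodrigues(T[:3,:3])[0]
for n,P in dict(tcp=[.5498,-.1278,.0724],bear=[.55,-.131,.056],spr=[.5642,-.0118,.056],tcp27=[.5498,-.1278,.099]).items():
    print(n,cv2.projectPoints(np.array([P],float),r,T[:3,3],w['intrinsics'],np.array([w['k1'],0,0,0.]))[0].ravel())
(o1,d1),(o2,d2)=ray(s,185,200.7),ray(w,276,240)
t=np.linalg.lstsq(np.c_[d1,-d2],o2-o1,rcond=None)[0]
print('tip',o1+d1*t[0],o2+d2*t[1])
print('key',plane(w,274,222,.056),plane(w,425,187,.056), 'scene tip',[plane(s,185,200.7,z).round(3) for z in(.0724,.085,.1)])
```

```text
tcp [274.16678967 232.67977904]
bear [270.48965069 226.41114719]
spr [424.81615314 189.82887047]
tcp27 [273.93001833 248.07929974]
tip [ 0.54482388 -0.12780428  0.09747211] [ 0.54570921 -0.12483348  0.09737498]
key [ 0.54760102 -0.12719532  0.056     ] [ 0.56210013 -0.01116291  0.056     ] scene tip [array([ 0.505, -0.117,  0.072]), array([ 0.525, -0.122,  0.085]), array([ 0.549, -0.129,  0.1  ])]
```

The key's position is confirmed by all three cameras. The visible tip triangulates about 25 mm above the reported TCP, but its xy agrees. I'll centre it and descend in small steps, watching the force.

```bash
python3 -m pendant '[[[0.1,-0.3,0],0],[[0,0,-0.4],0],[[0,0,-0.4],0],[[0,0,-0.3],0],[[0,0,0],0],[[0,0,0],0]]'; python3 -m pendant '[[[0,0,-0.15],0],[[0,0,-0.15],0],[[0,0,-0.15],0],[[0,0,-0.15],0],[[0,0,0],0],[[0,0,0],0]]'
```

```text
time_s: 3.25
ee_pos: [0.5501, -0.1306, 0.0599]
eef_rot: [-3.142, -0.001, 2.777]
force: [0.7, 0.2, -0.4]
grip_width: 0.0007
grip_force: 0.0
time_s: 3.75
ee_pos: [0.5502, -0.1307, 0.0542]
eef_rot: [-3.142, -0.0, 2.777]
force: [-1.2, -0.1, 0.4]
grip_width: 0.0004
grip_force: 0.0
```

Run:
```python
from h import *
s=snap('scene','s2');w=snap('wrist','w2')
a=cv2.resize(s['color'][170:240,150:250,::-1],None,fx=4,fy=4);b=cv2.resize(w['color'][170:310,200:360,::-1],(320,280))
cv2.imwrite('pics/m2.png',np.hstack([a,b]));print(ctrl.get_obs()['force'])
```

```text
[-0.04544208  0.49554319  0.18078866]
```

View pics/m2.png

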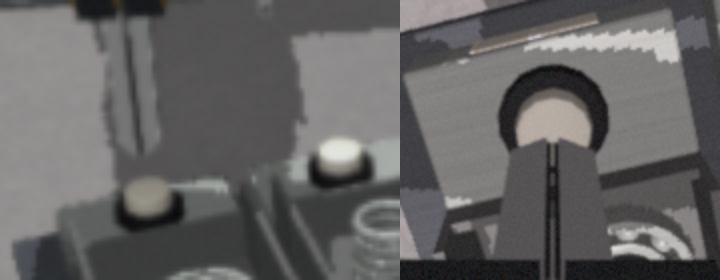

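The crop shows the tip at scene px (184.5,208), still about 10 px above an untouched key at (187,218). So the tip is about 25 mm higher than reported. I'll triangulate its offset again.

```bash
python3 - <<'E'
from h import *
s=pickle.load(open('pics/s2.pkl','rb'));w=pickle.load(open('pics/w2.pkl','rb'))
(o1,d1),(o2,d2)=ray(s,184.5,208.2),ray(w,276,240)
t=np.linalg.lstsq(np.c_[d1,-d2],o2-o1,rcond=None)[0]
print('tip',o1+d1*t[0],o2+d2*t[1])
E
python3 -m pendant '[[[0,0,-0.4],0],[[0,0,-0.4],0],[[0,0,-0.2],0],[[0,0,-0.2],0],[[0,0,0],0],[[0,0,0],0]]'
```

```text
tip [ 0.54530207 -0.13121922  0.0780416 ] [ 0.54629957 -0.1278409   0.07792716]
time_s: 4.35
ee_pos: [0.5502, -0.1307, 0.0421]
eef_rot: [-3.142, -0.0, 2.777]
force: [-0.1, 0.4, -0.5]
grip_width: 0.0005
grip_force: 0.0
```

```bash
python3 -m pendant '[[[0.2,0,-0.3],0],[[0,0,-0.2],0],[[0,0,-0.1],0],[[0,0,-0.1],0],[[0,0,0],0],[[0,0,0],0]]';python3 -m pendant '[[[0,0,-0.1],0],[[0,0,-0.1],0],[[0,0,-0.1],0],[[0,0,0],0],[[0,0,0],0]]'; python3 -m pendant '[[[0,0,-0.1],0],[[0,0,-0.1],0],[[0,0,0],0],[[0,0,0],0]]'
```

```text
time_s: 4.85
ee_pos: [0.5522, -0.1307, 0.0352]
eef_rot: [-3.142, -0.0, 2.777]
force: [0.2, -0.1, 0.3]
grip_width: 0.0008
grip_force: 0.0
time_s: 5.27
ee_pos: [0.5522, -0.1307, 0.0322]
eef_rot: [-3.142, -0.0, 2.777]
force: [-0.5, 0.4, 0.3]
grip_width: 0.0004
grip_force: 0.0
time_s: 5.6
ee_pos: [0.5522, -0.1307, 0.0302]
eef_rot: [-3.142, -0.0, 2.777]
force: [0.4, -0.9, 0.8]
grip_width: 0.0003
grip_force: 0.0
```

```bash
python3 -m pendant '[[[0,0,-0.1],0],[[0,0,-0.1],0],[[0,0,0],0]]';python3 -m pendant '[[[0,0,-0.1],0],[[0,0,-0.1],0],[[0,0,0],0]]'
python3 - <<'E'
from h import *
s=snap('scene','s3');w=snap('wrist','w3')
a=cv2.resize(s['color'][170:240,150:250,::-1],None,fx=4,fy=4);b=cv2.resize(w['color'][170:310,200:360,::-1],(320,280))
cv2.imwrite('pics/m3.png',np.hstack([a,b]));print(ctrl.get_obs()['force'])
E
```

```text
time_s: 5.85
ee_pos: [0.5521, -0.1307, 0.028]
eef_rot: [-3.142, -0.0, 2.777]
force: [-0.4, 0.6, -0.5]
grip_width: 0.0001
grip_force: 0.0
time_s: 6.1
ee_pos: [0.5522, -0.1307, 0.0261]
eef_rot: [-3.142, 0.0, 2.777]
force: [-0.8, 0.0, -0.3]
grip_width: 0.0007
grip_force: 0.0
[ 0.4100527  -0.08462765  0.05169584]
```

View pics/m3.png

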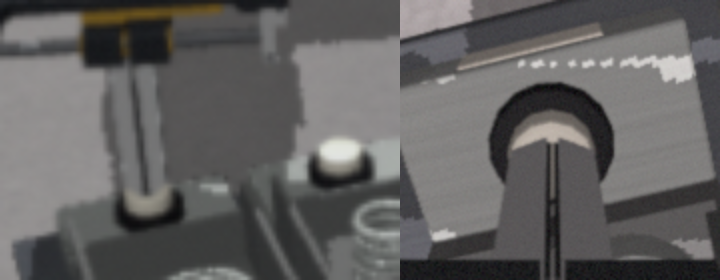

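The crop shows the tip at the key top's rear-centre, crop (145,194), and covering the key's centre in the wrist view, so contact is imminent. Next I'll go down in 1 mm rows.

```bash
for i in 1 ; do python3 -m pendant '[[[0,0,-0.1],0],[[0,0,-0.1],0],[[0,0,0],0]]'|egrep 'ee|force';done; python3 -m pendant '[[[0,0,-0.1],0],[[0,0,-0.1],0],[[0,0,0],0]]'|egrep 'ee|force'; python3 -m pendant '[[[0,0,-0.1],0],[[0,0,-0.1],0],[[0,0,0],0]]'|egrep 'ee|force'
```

```text
ee_pos: [0.5523, -0.1307, 0.0242]
eef_rot: [3.142, 0.0, 2.777]
force: [0.1, 0.3, -0.1]
grip_force: 0.5
ee_pos: [0.5523, -0.1307, 0.0221]
eef_rot: [3.142, 0.0, 2.777]
force: [-0.6, -1.1, 0.9]
grip_force: 0.4
ee_pos: [0.5522, -0.1307, 0.0201]
eef_rot: [3.142, 0.0, 2.777]
force: [0.3, 0.5, 0.0]
grip_force: 0.2
```

Run:
```python
from h import *
s=snap('scene','s4');w=snap('wrist','w4');d=snap('side','d4')
f=lambda c,v,u:cv2.resize(c['color'][v:v+50,u:u+65,::-1],(390,300),interpolation=cv2.INTER_CUBIC)
b=cv2.resize(w['color'][170:310,190:372,::-1],(390,300))
s0=pickle.load(open('pics/s0.pkl','rb'))
cv2.imwrite('pics/m4.png',np.vstack([np.hstack([f(s,185,155),b]),np.hstack([f(s0,185,155),f(d,255,270)])]))
```

```text
(no output)
```

View pics/m4.png

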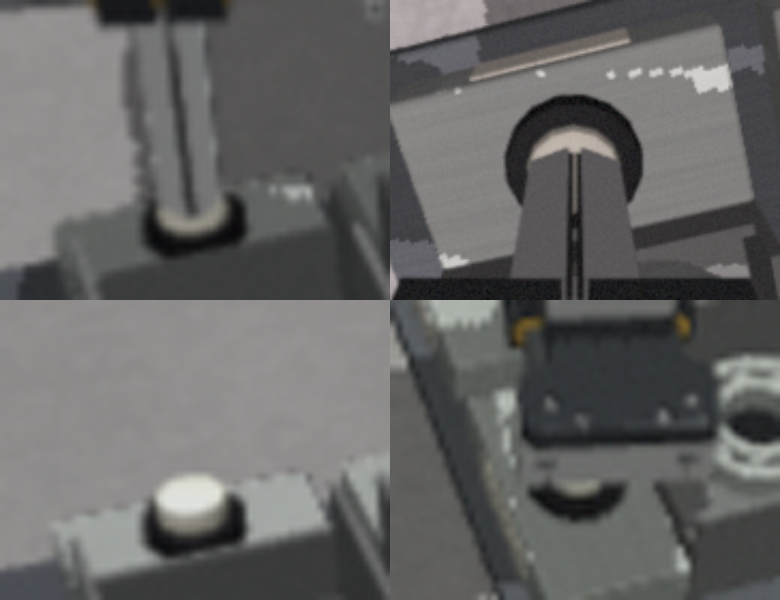

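The key now looks partly lowered in the scene crop: less of its side shows above the collar, and the fingertips sit on its top. I'll keep going in 1 mm steps until the stop shows up in the force.

```bash
python3 -m pendant '[[[0,0,-0.1],0],[[0,0,0],0]]'|egrep 'ee_p|force'; python3 -c "
from h import *
for i in range(4): ctrl.camera('scene'); print(ctrl.get_obs()['force'].round(2))"
```

```text
ee_pos: [0.5522, -0.1307, 0.0191]
force: [-0.3, -0.5, 0.9]
grip_force: 0.4
[-0.25  0.71  0.25]
[-0.09 -0.19  0.25]
[-0.42  0.02  0.44]
[ 0.42 -0.68  0.35]
```

```bash
python3 -m pendant '[[[0,0,-0.1],0],[[0,0,0],0]]'|egrep 'ee_p|force'
```

```text
ee_pos: [0.5522, -0.1307, 0.0182]
force: [-0.9, 0.6, -0.1]
grip_force: 0.6
```

```bash
python3 -m pendant '[[[0,0,-0.1],0],[[0,0,0],0]]'|egrep 'ee_p|force'
```

```text
ee_pos: [0.5523, -0.1307, 0.0179]
force: [-4.2, 0.5, 9.7]
grip_force: 4.5
```

Run:
```python
from h import *
s=snap('scene','s5');w=snap('wrist','w5')
for i in range(3): ctrl.camera('scene'); o=ctrl.get_obs();print(o['force'].round(2),o['ee_pos'].round(4),o['moment'].round(2))
s3,s0=[pickle.load(open(f'pics/{k}.pkl','rb')) for k in('s3','s0')];w3=pickle.load(open('pics/w3.pkl','rb'))
f=lambda c:cv2.resize(c['color'][200:240,160:212,::-1],(390,300),interpolation=cv2.INTER_CUBIC)
b=lambda w:cv2.resize(w['color'][170:310,190:372,::-1],(390,300))
cv2.imwrite('pics/m5.png',np.vstack([np.hstack([f(s),b(w)]),np.hstack([f(s0),b(w3)])]))
```

```text
[-4.33  1.29 10.74] [ 0.5523 -0.1307  0.0179] [ 0.19  0.87 -0.02]
[-5.02  0.71  9.76] [ 0.5523 -0.1307  0.0179] [ 0.22  0.83 -0.05]
[-3.53  1.18  8.92] [ 0.5523 -0.1307  0.0179] [ 0.18  0.84 -0.03]
```

View pics/m5.png

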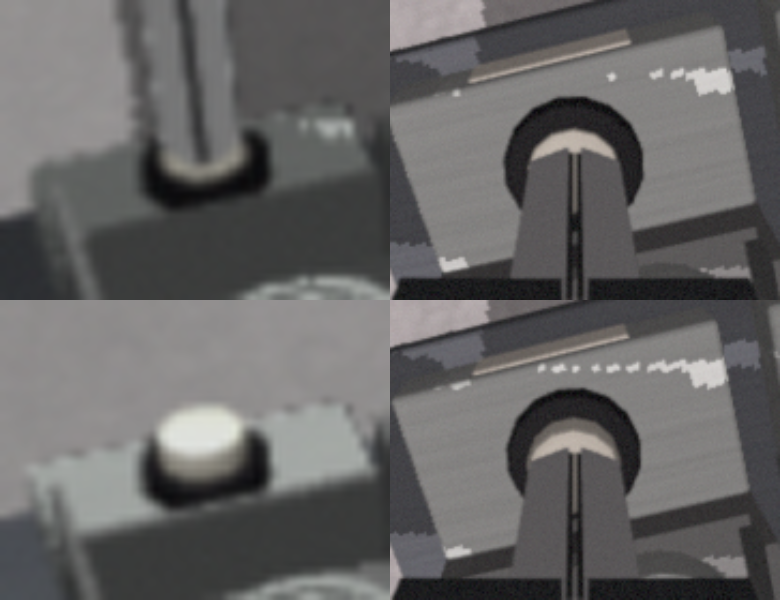

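The wrist view (top right, against bottom right) shows the key's side has sunk into the collar. A steady 10 N at a standstill means it's on its stop. I'll add a touch more, lift, and check the key's height from the two views.

```bash
python3 -m pendant '[[[0,0,-0.04],0],[[0,0,0],0]]'|egrep 'ee_p|force'; python3 -m pendant '[[[0,0,0.5],0],[[0,0,1],0],[[0,0,2],0],[[0,0,3],0],[[0,0,3],0],[[0,0,3],0],[[-1,3,0],0],[[-1,3.5,0],0],[[-1,3.5,0],0],[[-1,3.5,0],0],[[0,0,0],0]]'
python3 - <<'E'
from h import *
S=snap('scene','s6');D=snap('side','d6')
def blob(c,u,v,r=11):
    w=c['color'].astype(int)[v-r:v+r+1,u-r:u+r+1]
    n,l,s,ce=cv2.connectedComponentsWithStats((w.min(2)>150).astype(np.uint8))
    k=min(range(1,n),key=lambda i:np.hypot(*(ce[i]-r))-s[i,4]*.1); return ce[k]+[u-r,v-r],s[k]
for a,b in [((187,218),(301,282)),((235,209),(286,245)),((279,200),(272,213))]:
    pa,sa=blob(S,*a);pb,sb=blob(D,*b)
    (o1,d1),(o2,d2)=ray(S,*pa),ray(D,*pb)
    t=np.linalg.lstsq(np.c_[d1,-d2],o2-o1,rcond=None)[0];print(pa,sa,pb,sb,o1+d1*t[0],o2+d2*t[1])
E
```

```text
ee_pos: [0.5523, -0.1308, 0.0178]
force: [-5.8, 1.3, 13.5]
grip_force: 6.6
time_s: 9.13
ee_pos: [0.5109, 0.0087, 0.1426]
eef_rot: [3.141, 0.0, 2.78]
force: [0.4, 0.8, 1.0]
grip_width: 0.0009
grip_force: 0.0
[186.68518519 219.7962963 ] [ 6 10 10  7 54] [299.98630137 281.15068493] [  0   0  23  23 219] [ 0.54937692 -0.13043551  0.04725992] [ 0.54914046 -0.12855552  0.04834666]
[224.88888889 215.27777778] [ 0 14  4  7 18] [291.08130081 246.31707317] [  7   0  16  23 123] [ 0.57434827 -0.04221702  0.04720719] [ 0.57288485 -0.02811002  0.05724424]
[284.68992248 201.81395349] [  8   6  15  17 129] [275.38888889 212.87962963] [  7   5  16  18 108] [0.59085251 0.11802839 0.04813049] [0.59095419 0.11144038 0.04220816]
```

The bearing key now triangulates at z≈0.048, so it's fully down. Next is the order-complete button.

```bash
python3 -m pendant '[[[0.4,1.6,0],0],[[0.8,3.2,0],0],[[0.8,3.2,0],0],[[0.8,3.2,0],0],[[0.8,3.2,0],0],[[0.8,3.2,0],0],[[0.8,3.2,0],0],[[0.8,3.2,0],0],[[0.8,3.2,0],0],[[0.8,3.2,0],0],[[0.6,3.2,0],0],[[0,0,0],0],[[0,0,0],0]]'
```

```text
time_s: 10.32
ee_pos: [0.5948, 0.3402, 0.1409]
eef_rot: [-3.141, -0.001, 2.777]
force: [1.1, -0.9, -0.4]
grip_width: 0.0008
grip_force: 0.0
```

Down to reported z≈0.049, which is a true tip height of about 0.079.

```bash
python3 -m pendant '[[[0,1,0],0],[[0,0,-2],0],[[0,0,-3],0],[[0,0,-2],0],[[0,0,-1.5],0],[[0,0,-0.7],0],[[0,0,0],0],[[0,0,0],0]]'
python3 - <<'E'
from h import *
s=snap('scene','s7');w=snap('wrist','w7')
cv2.imwrite('pics/m7.png',np.hstack([cv2.resize(s['color'][130:210,300:400,::-1],(400,320)),cv2.resize(w['color'][150:310,180:380,::-1],(400,320))]))
E
```

```text
time_s: 10.98
ee_pos: [0.5948, 0.3499, 0.0508]
eef_rot: [3.141, 0.001, 2.776]
force: [-0.4, 0.1, -0.1]
grip_width: 0.0003
grip_force: 0.0
```

View pics/m7.png

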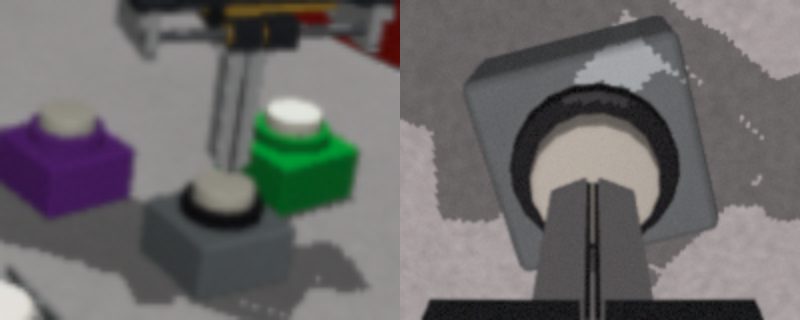

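The closed fingers are centred over the grey box's button: tip at crop (230,168), button at (225,190). Pressing in small steps.

```bash
python3 -m pendant '[[[0,0,-0.3],0],[[0,0,-0.3],0],[[0,0,-0.2],0],[[0,0,-0.2],0],[[0,0,-0.1],0],[[0,0,-0.1],0],[[0,0,0],0]]'|egrep 'ee_p|force'; python3 -m pendant '[[[0,0,-0.1],0],[[0,0,-0.1],0],[[0,0,-0.1],0],[[0,0,0],0]]'|egrep 'ee_p|force'
```

```text
ee_pos: [0.5942, 0.3503, 0.0378]
force: [-0.3, -0.1, 1.4]
grip_force: 0.7
ee_pos: [0.5943, 0.3504, 0.0348]
force: [-0.3, -1.2, 3.2]
grip_force: 1.3
```

```bash
python3 -m pendant '[[[0,0,-0.1],0],[[0,0,-0.1],0],[[0,0,0],0]]'|egrep 'ee_p|force'
```

```text
ee_pos: [0.5943, 0.3503, 0.0328]
force: [-0.1, -0.1, 3.3]
grip_force: 1.6
```

```bash
python3 -m pendant '[[[0,0,-0.1],0],[[0,0,0],0]]'|egrep 'ee_p|force'
```

```text
ee_pos: [0.5943, 0.3503, 0.0318]
force: [-0.6, 0.2, 4.1]
grip_force: 1.8
```

```bash
python3 -m pendant '[[[0,0,-0.1],0],[[0,0,0],0]]'|egrep 'ee_p|force'
```

```text
ee_pos: [0.5943, 0.3504, 0.0311]
force: [-1.8, -0.9, 4.7]
grip_force: 2.3
```

```bash
python3 -m pendant '[[[0,0,-0.05],0],[[0,0,0],0]]'|egrep 'ee_p|force'
```

```text
ee_pos: [0.5943, 0.3504, 0.031]
force: [-3.9, -1.5, 7.6]
grip_force: 4.1
```

The button is on its stop: z holds at 0.031 and the force rises past 4 N. Releasing and drawing back.

```bash
python3 -m pendant '[[[0,0,0],0],[[0,0,0.5],0],[[0,0,1],0],[[0,0,2],0],[[0,0,3],0],[[0,0,3],0],[[0,0,3],0],[[-3,0,0],0],[[-3,0,0],0],[[-2,0,0],0],[[0,0,0],0],[[0,0,0],0],[[0,0,0],0],[[0,0,0],0]]'
python3 - <<'E'
from h import *
S=snap('scene','s8');D=snap('side','d8')
S0,D0=[pickle.load(open(f'pics/{k}.pkl','rb')) for k in('s0','d0')]
def cen(c,u,v,r=13):
    w=c['color'].astype(int)[v-r:v+r+1,u-r:u+r+1]
    n,l,s,ce=cv2.connectedComponentsWithStats((w.min(2)>150).astype(np.uint8)); k=1+s[1:,4].argmax(); return (ce[k]+[u-r,v-r]).round(1),s[k,4]
for n,a,b in [('bear',(187,219),(301,282)),('spr',(235,209),(286,245)),('fil',(279,200),(272,213)),('done',(355,178),(246,158))]:
    print(n,cen(S0,*a),cen(S,*a),cen(D0,*b),cen(D,*b))
E
```

```text
time_s: 13.92
ee_pos: [0.515, 0.3501, 0.1553]
eef_rot: [-3.141, 0.0, 2.776]
force: [0.6, -0.0, -0.2]
grip_width: 0.0005
grip_force: 0.0
bear (array([191.1, 217.6]), np.int32(113)) (array([186.7, 219.8]), np.int32(54)) (array([297.2, 277.9]), np.int32(261)) (array([299.1, 281.4]), np.int32(286))
spr (array([239.5, 207.8]), np.int32(113)) (array([239.4, 207.7]), np.int32(114)) (array([281.9, 242.2]), np.int32(225)) (array([282.8, 244.5]), np.int32(279))
fil (array([285.6, 202.4]), np.int32(175)) (array([285.5, 202.3]), np.int32(179)) (array([268.8, 209.8]), np.int32(156)) (array([269.3, 213.9]), np.int32(234))
done (array([355.3, 175.6]), np.int32(92)) (array([357.5, 177.3]), np.int32(42)) (array([245.2, 157. ]), np.int32(94)) (array([247.2, 155.8]), np.int32(42))
```

The done button is in partial shadow. I'll move the arm further off and measure again.

```bash
python3 -m pendant '[[[-3,0,1],0],[[-3,0,2],0],[[-3,0,2],0],[[-3,0,1],0],[[-2,0,0],0],[[0,0,0],0],[[0,0,0],0],[[0,0,0],0]]'|egrep 'ee_p|force'
python3 - <<'E'
from h import *
S=snap('scene','s9');D=snap('side','d9')
S0,D0=[pickle.load(open(f'pics/{k}.pkl','rb')) for k in('s0','d0')]
def cen(c,u,v,r=13):
    w=c['color'].astype(int)[v-r:v+r+1,u-r:u+r+1]
    n,l,s,ce=cv2.connectedComponentsWithStats((w.min(2)>150).astype(np.uint8)); k=1+s[1:,4].argmax(); return (ce[k]+[u-r,v-r]).round(1),s[k,4]
print(cen(S0,355,178),cen(S,355,178),cen(D0,246,158),cen(D,246,158))
E
```

```text
ee_pos: [0.3749, 0.3503, 0.2152]
force: [0.2, -0.4, 0.8]
grip_force: 0.0
(array([355.3, 175.6]), np.int32(92)) (array([355.3, 175.6]), np.int32(94)) (array([245.2, 157. ]), np.int32(94)) (array([245.2, 157. ]), np.int32(94))
```

The button is back up at its starting pixels in both views.

```bash
python3 -c "
from station import ctrl
print(ctrl.hand_in())"
```

```text
the job is handed in; nothing more can be done
None
```

I pushed the bearing bin's tally key fully down and it stayed down, then pressed the order-complete button to its stop and saw it come back up; the arm is drawn clear and the job is handed in, but the hand-in returned no verdict.

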